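Turn the domino over in its folding case

TASK

Two alike wooden folding cases lie open on the coffee table; in the hinged leaf of one lies a rectangular domino, face down, in the leaf of the other a round draught. By its brass bail, raise the leaf with the domino past upright so that the domino slides down to the hinge and tumbles face up into the fixed half, then lay the leaf flat down again and let go. Do not touch the domino with the gripper, and leave the draught where it lies.

Things in the scene. Friction and masses are not known exactly. Their poses are not given: they have to be found in the camera images.
- case: Fixed half (screwed down) of the domino's wooden folding case. Origin on the table, below the middle of the hinge; z up. Hinge axis along y, 18 mm up. The fixed half is an open tray at x 0 to 92 mm, 126 mm wide: floor 10 mm up, 5 mm walls to 34 mm, open to the hinge. The leaf lies at x 0 to -92 mm, roughly towards the robot, 110 mm wide: floor 18 mm up, walls to 32 mm, 7 mm lip near the hinge.
- leaf (a joint): Leaf angle: 0 flat (start), pi/2 upright, stop at 2.0; growing lifts the bail up and over to the case's +x. Stiff hinge: stays where left, 2 to 5 N at the bail moves it. Bail: 10 mm round brass bar along case y, 68 mm long, centre at case (-134, 0, 30) mm when flat, i.e. 134 mm out and 12 mm above the hinge axis; 37 mm free between bar and leaf end. A pinch across it can swivel about the bar.
- domino: White domino, 28 x 56 x 12 mm, 35 g. Origin at its centre; x its width, y its length, z its thickness, black pips on the -z face: z up is face down (at the start, flat on the leaf's floor), z down is face up. As the leaf rises it slides to the lip beside the hinge and tips over it as the leaf passes upright, at about 1.55 to 1.7 rad (1.9 is ample).
- draught: Round light wooden draught (checker), 38 mm across and 10 mm thick, lying in the leaf of the other, identical case, to be left alone. Origin at its centre, z its thickness.

How it is judged:
By the outcome, as a careful person would: the job done as asked, in the order asked, and still so for the second after the job is handed in, with the robot touching nothing.
It also fails if it takes over 48 s, if anything falls off the work surface, if the arm or the gripper's body presses on something with over 40 N, if the wrist force passes 120 N, or if a joint passes its speed limit or range.

ROBOT

A 6-joint arm with a two-finger parallel gripper is mounted at the origin on the work surface. World frame = base frame: x ahead of the robot, y to its left, z up, the work surface at z = 0. Lengths are in m, angles in rad, forces in N, time in s.
With the tool pointing down it reaches from about 0.35 to 0.95 m from the base axis. Payload 17.4 kg.
Tool frame: the origin (TCP) lies at the very end of the fingers, on their centre line; the grasp point (between the pads) lies 19 mm behind it; z points along the fingers, y is the line along which they close (so a half turn about z gives the same grasp; the last joint's range is limited). The gripper opens to 93 mm and grips with 3 to 60 N. Pads are 15 mm wide; open, the fingers measure 128 mm over their backs; the gripper's body (75 mm by 188 mm) begins 65 mm behind the grasp point.
Start: joints at [1.197, 0.116, 1.442, -0, 1.584, -0.038], TCP at [0.222, 0.637, 0.182] pointing down, gripper open.
Joint ranges: [-2.83, 2.83], [-0.83, 2.19], [0.07, 2.5], [-1.14, 4.28], [0.01, 3], [-2.97, 2.97]. Speed limits (rad/s): [1.89, 1.89, 2.22, 3.14, 3.14, 3.14].

INTERFACE

Orientations are given as a rotation vector (axis times angle).
In Python, from workcell import r, imaging, order, probe_bus gives the robot as it stands (r), with the cameras (imaging), the job (order) and the readings (probe_bus). Calls block until the motion is done:
- r.move_pose(position, orientation): joint-space move of the TCP to a pose.
- r.move_linear(position, rot=None, feed=0.15): straight line of the TCP; rot=None keeps the orientation; feed is the mean speed in m/s.
- r.move_joints(angles): joint-space move.
- r.open() and r.grab(force=None): open the fingers fully, or close them until they stop; force is the grip in N (None keeps the last).
- r.wait(seconds).
- r.ik(position, orientation): joint angles nearest the present ones, or None.
- probe_bus.read_state(): the state.
- imaging.snapshot(name): name is "side" or "top" or "wrist"; returns a dict with "image" (420x560x3 uint8, red, green, blue), "K" (3x3 intrinsics, pixels), "R" (3x3) and "t" (3): a world point X has camera coordinates R X + t. Camera axes: x right, y down, z forward; pixel columns grow to the right and rows downward; lengths in m; the calibration is good to about 2 mm. A picture is of the moment at which its call begins. There is no depth.
A pose or a line that the arm cannot do raises r.MotionError and nothing moves.
- order.close_job(): hands the job in; it is judged then, once.
The state is a dict: "time": time; "joint_positions": joint angles; "joint_velocities": joint speeds; "effort": joint torques, N m; "ee_pos": TCP position; "tool_rot": TCP orientation; "wrist_force": force on the tool from outside, world axes, zero at the start; "moment": the same for the moment, N m; "finger_gap": opening from 0.0 (shut) to 1.0 (fully open); "grasp_force": force on a finger pad.
Only numpy, scipy, OpenCV 4.12 (cv2) and the standard library are available. Lean on these libraries where they do the work, as an engineer would, in place of code of your own. Each camera call takes 0.05 s, during which the arm holds its last target. There are 200 camera calls.

## Working session

There is one attempt and no reset: what is moved stays moved. The work goes in short steps, each a Python script; the robot and the scene stay as the last script left them, time stands still between calls to the robot, and variables do not carry over. Pictures are saved under pics/ and viewed, at most 10 in all, crops included, and the job is handed in when it is done.

```bash
mkdir -p pics; python3 - <<'E'
from workcell import r, imaging, order, probe_bus
import cv2
for n in("top","side"):
    s=imaging.snapshot(n); cv2.imwrite(f"pics/{n}0.png",s["image"][:,:,::-1]); print(n,s["K"].tolist(),s["R"].round(4).tolist(),s["t"].round(4).tolist())
print(probe_bus.read_state()["time"])
E
```

```text
top [[481.1338187205948, 0.0, 272.6887455029446], [0.0, 481.1338187205948, 204.74470000035245], [0.0, 0.0, 1.0]] [[-0.0191, -0.9993, -0.0327], [-0.9835, 0.0246, -0.1792], [0.1799, 0.0287, -0.9833]] [0.0185, 0.5705, 0.758]
side [[465.6570880555853, 0.0, 274.85294997484505], [0.0, 465.6570880555853, 208.5113859457608], [0.0, 0.0, 1.0]] [[0.9976, -0.0659, -0.0208], [-0.0495, -0.4721, -0.8801], [0.0482, 0.8791, -0.4742]] [-0.5666, 0.0796, 0.7443]
0.1
```

View pics/top0.png

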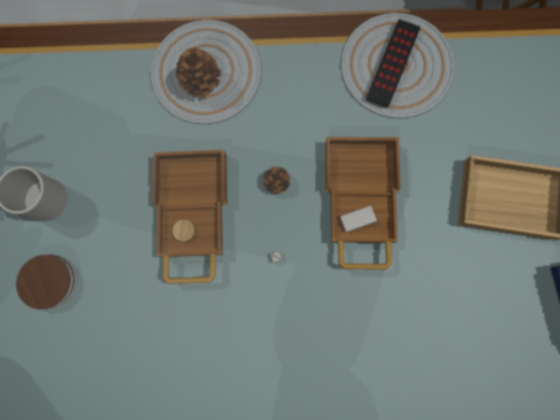

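View pics/side0.png

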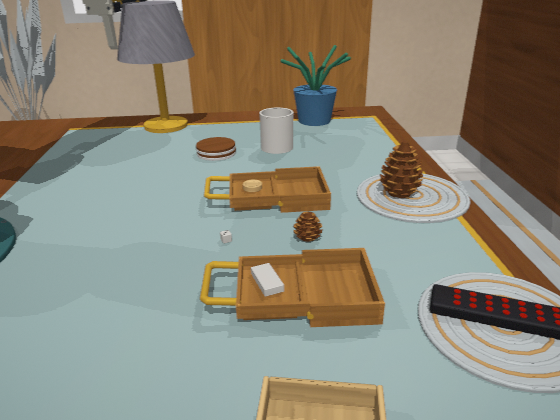

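The top image shows the domino's case on the right: the domino is at about (358,218) and the bail bar at about (366,267). The draught's case is on the left, at (188,215). I'll enlarge the right case.

```bash
python3 - <<'E'
import cv2,numpy as np
t=cv2.imread("pics/top0.png")[130:275,315:410]; s=cv2.imread("pics/side0.png")[240:330,195:390]
t=cv2.resize(t,None,fx=4,fy=4,interpolation=cv2.INTER_CUBIC)
s=cv2.resize(s,None,fx=2,fy=2,interpolation=cv2.INTER_CUBIC)
o=np.zeros((580,790,3),np.uint8);o[:580,:380]=t;o[:180,390:780]=s
cv2.imwrite("pics/crop.png",o)
E
```

```text
(no output)
```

View pics/crop.png

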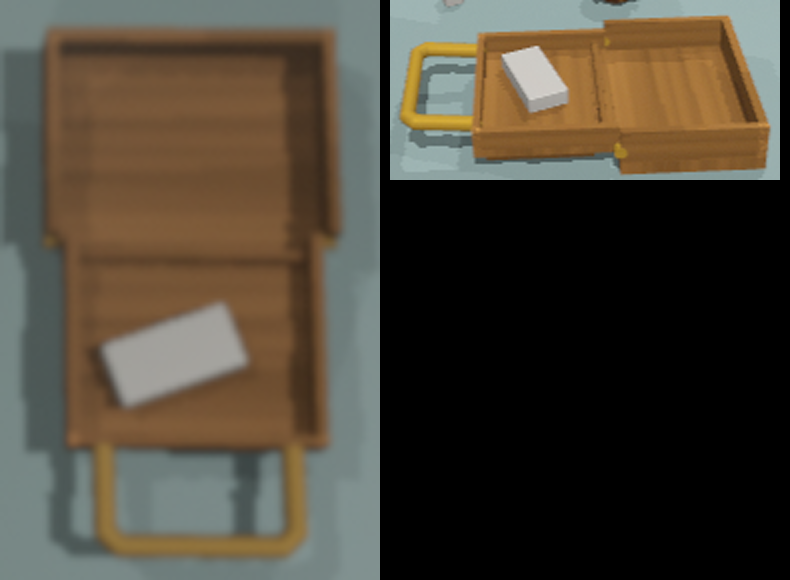

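The crop gives the leaf's end corners at crop (69,443) and (326,446), the bail bar's middle at (200,546), and the fixed half's far corners at (47,30) and (334,30). I'll fit the case pose from both views.

```bash
cat > h.py <<'E'
import numpy as np
from scipy.spatial.transform import Rotation as Ro
def bar(c,th):  # bar centre in world at leaf angle th
    x,y,a=c; u=-.134*np.cos(th)+.012*np.sin(th); z=.018+.134*np.sin(th)+.012*np.cos(th)
    return np.array([x+u*np.cos(a),y+u*np.sin(a),z])
def tool(c,phi,flip=False):  # axis tilted phi below the horizontal case +x; closing in case x-z plane
    a=c[2]; X=np.array([np.cos(a),np.sin(a),0]); Z=np.array([0,0,1.])
    d=np.cos(phi)*X-np.sin(phi)*Z; n=np.sin(phi)*X+np.cos(phi)*Z
    if flip:n=-n
    return Ro.from_matrix(np.c_[np.cross(n,d),n,d]).as_rotvec(),d
E
python3 - <<'E'
from workcell import r, imaging, order, probe_bus
import numpy as np,json
from scipy.optimize import least_squares
from h import *
T=[((92,63,34),(47,30)),((92,-63,34),(334,30)),((0,63,34),(46,238)),((0,-63,34),(340,236)),((-92,55,32),(69,441)),((-92,-55,32),(326,446)),((-134,0,30),(200,546))]
S=[((92,63,34),(727,17)),((92,-63,34),(768,126)),((-92,-55,32),(474,128)),((-92,55,32),(480,34)),((0,63,34),(605,22))]
cams={n:imaging.snapshot(n) for n in("top","side")}
P=[("top",np.array(p)/1e3,np.array([q[0]/4+315,q[1]/4+130])) for p,q in T]+[("side",np.array(p)/1e3,np.array([(q[0]-390)/2+195,q[1]/2+240])) for p,q in S]
def f(v):
    o=[]
    for n,p,q in P:
        c=cams[n];w=Ro.from_euler("z",v[2]).apply(p)+[v[0],v[1],v[3]]
        k=c["K"]@(c["R"]@w+c["t"]);o.append(k[:2]/k[2]-q)
    return np.ravel(o)
for z in(1,0):
    s=least_squares((lambda v:f(v)) if z else (lambda v:f([*v[:3],0])),[.6,-.1,0,0],loss="soft_l1")
    print(s.x.round(4));print(f(s.x if z else [*s.x[:3],0]).reshape(-1,2).round(1).tolist())
c=s.x[:3];json.dump(list(c),open("c.json","w"))
for fl in(0,1):
    R,d=tool(c,np.radians(73),fl)
    for th in(0,1,1.9):
        b=bar(c,th);print(fl,th,b.round(3),r.ik(b+.009*d,R))
E
```

```text
[ 5.996e-01 -1.500e-01 -3.380e-02 -1.000e-04]
[[-0.5, -0.9], [-0.1, -0.7], [0.0, -1.9], [0.1, -0.8], [-0.8, 0.7], [0.4, 0.2], [-0.6, -0.1], [0.5, -0.4], [0.6, 1.4], [-2.1, 3.0], [-1.8, -0.2], [-1.2, -0.7]]
[ 0.5996 -0.15   -0.0338  0.    ]
[[-0.5, -1.0], [-0.0, -0.7], [0.0, -1.9], [0.2, -0.8], [-0.8, 0.7], [0.4, 0.2], [-0.6, -0.1], [0.5, -0.5], [0.6, 1.3], [-2.1, 2.9], [-1.8, -0.3], [-1.2, -0.8]]
0 0 [ 0.466 -0.145  0.03 ] [-0.43231402 -0.43906226  2.21775793  0.1282021   1.09162306 -0.44213884]
0 1 [ 0.537 -0.148  0.137] [-0.37211179 -0.33495197  1.96582178  0.10307896  1.2316137  -0.35896188]
0 1.9 [ 0.654 -0.152  0.141] [-0.30462296 -0.07269346  1.737294    0.08429035  1.19173223 -0.29077142]
1 0 [ 0.466 -0.145  0.03 ] [-0.43231402 -0.43906226  2.21775793  0.1282021   1.09162306  2.69945381]
1 1 [ 0.537 -0.148  0.137] [-0.37211179 -0.33495197  1.96582178  0.10307896  1.2316137   2.78263078]
1 1.9 [ 0.654 -0.152  0.141] [-0.30462296 -0.07269346  1.737294    0.08429035  1.19173223  2.85082123]
```

```bash
python3 - <<'E'
from workcell import r, imaging, order, probe_bus
import json,cv2,numpy as np
from h import *
c=json.load(open("c.json"));R,d=tool(c,np.radians(73));b=bar(c,0)+.009*d
r.move_pose(b+[0,0,.12],R); r.move_linear(b+[0,0,.03],feed=.1); r.move_linear(b,feed=.03)
s=probe_bus.read_state();print(s["time"],s["wrist_force"],s["ee_pos"],b)
a=imaging.snapshot("side")["image"][190:330,150:350];e=imaging.snapshot("wrist")["image"]
o=np.zeros((600,800,3),np.uint8);o[:420,:600]=cv2.resize(a,(600,420));o[420:,:240]=cv2.resize(e,(240,180))
cv2.imwrite("pics/g.png",o[:,:,::-1])
E
```

```text
5.275 [0.22322483 0.12048269 0.00287393] [ 0.46839044 -0.1456467   0.02160328] [ 0.46828653 -0.14558095  0.02139326]
```

View pics/g.png

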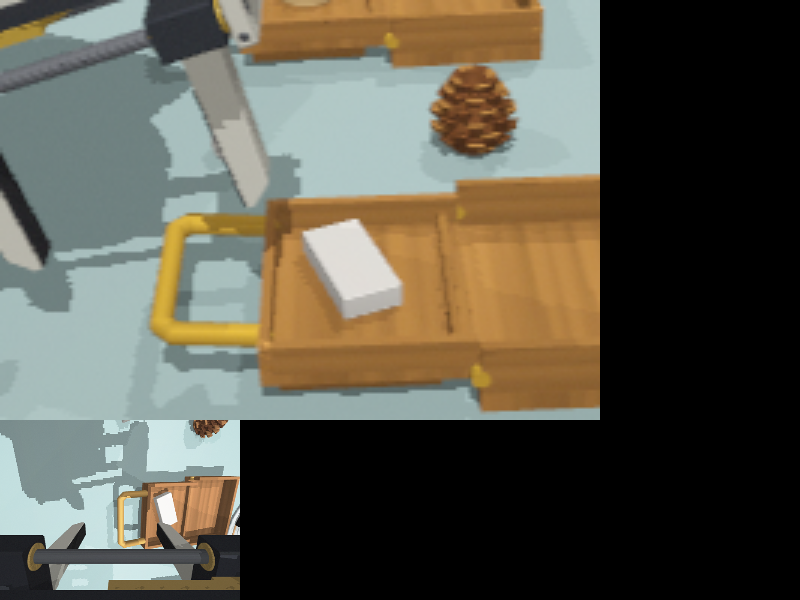

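The side view should show the fingertips straddling the bar at about (173,291) in the crop. They appear about 18 px higher, at (40,265) and (255,205). I'll check from the top and look at the side again before closing.

```bash
python3 - <<'E'
from workcell import r, imaging, order, probe_bus
import json,cv2,numpy as np
from h import *
c=json.load(open("c.json"));R,d=tool(c,np.radians(73));r.wait(.3)
s=probe_bus.read_state();p=np.array(s["ee_pos"]);n=Ro.from_rotvec(s["tool_rot"]).as_matrix()[:,1]
print(s["time"],p,s["tool_rot"],R,s["finger_gap"],s["joint_positions"])
o=np.zeros((600,800,3),np.uint8)
for i,nm in enumerate(("side","top")):
    k=imaging.snapshot(nm);im=k["image"].copy()
    x0,y0=((150,190),(300,130))[i]
    im=cv2.resize(im[y0:y0+150,x0:x0+100],(400,600),interpolation=cv2.INTER_CUBIC)
    for j,w in enumerate((p,p+.0465*n,p-.0465*n,bar(c,0))):
        q=k["K"]@(k["R"]@w+k["t"]);q=((q[:2]/q[2]-[x0,y0])*4).round().astype(int)
        cv2.circle(im,tuple(int(v) for v in q),4,(255,0,255) if j<3 else (0,255,0),-1)
    o[:,400*i:400*i+400]=im
cv2.imwrite("pics/g2.png",o[:,:,::-1])
E
```

```text
5.675 [ 0.46830171 -0.14559748  0.02143027] [2.09422715 2.02463315 0.30263289] [2.0943112  2.02467476 0.30258967] 0.9990543730452409 [-0.43233899 -0.43911828  2.21774701  0.12821517  1.0916026  -0.44218527]
```

View pics/g2.png

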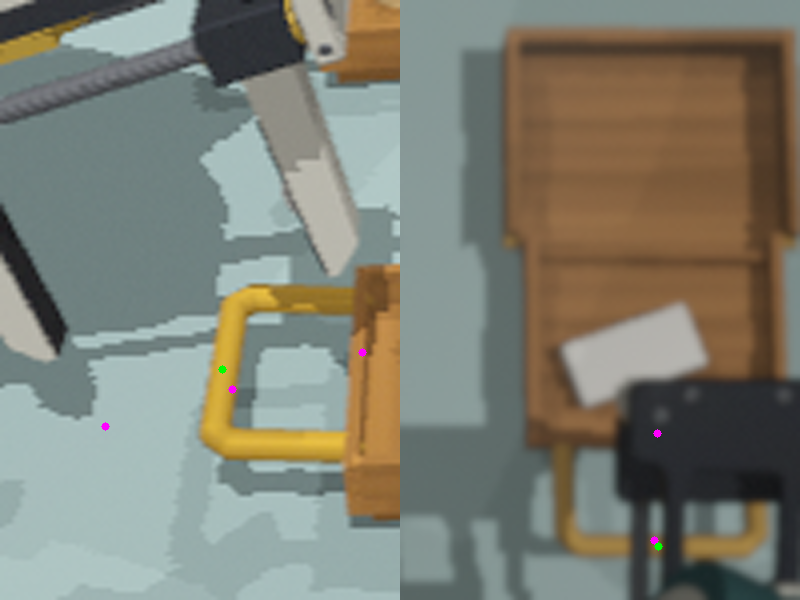

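The pictures show the open fingertips about 25 mm back along the tool axis from the TCP. That fits a linkage gripper whose tips move forward as it closes, so there is more clearance over the leaf wall than I allowed for. I'll go 1.5 mm deeper, pinch, and lift a little.

```bash
python3 - <<'E'
from workcell import r, imaging, order, probe_bus
import json,cv2,numpy as np
from h import *
c=json.load(open("c.json"));R,d=tool(c,np.radians(73));D=.0105*d
def st():
    s=probe_bus.read_state();print(round(s["time"],2),np.round(s["wrist_force"],1),s["finger_gap"]*93,s["grasp_force"])
r.move_linear(bar(c,0)+D,R,feed=.03)
r.grab(30);st()
for th in(.1,.2,.3): r.move_linear(bar(c,th)+D,feed=.06);st()
k=imaging.snapshot("side")["image"][150:330,140:400]
cv2.imwrite("pics/l.png",cv2.resize(k,(780,540))[:,:,::-1])
E
```

```text
7.47 [-0.9  0.1 -0.7] 0.8883524031705108 0.0
7.85 [ 0.9  0.3 -0.7] 0.7424769291127831 0.0
8.22 [0.  0.6 0.6] 0.37845155233749284 0.0
8.6 [-0.4 -0.   0.3] 0.32408874346926014 0.0
```

View pics/l.png

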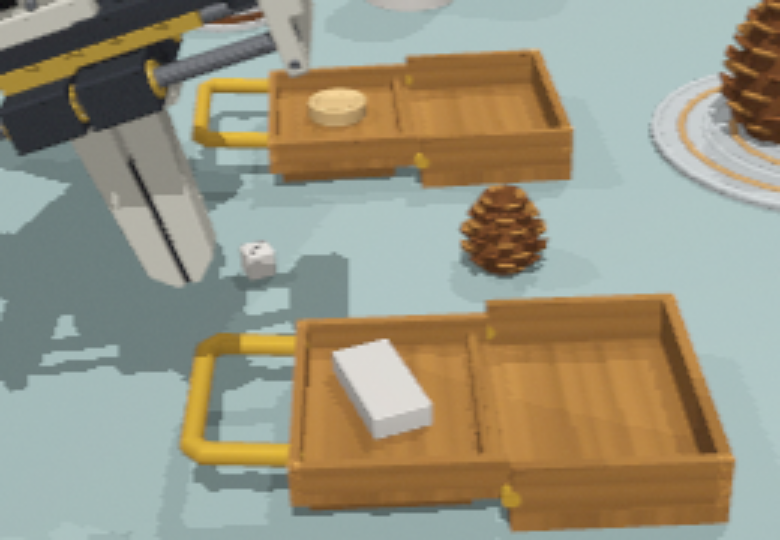

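The pinch missed. The fingers are fully closed and stand beyond the bail, with the tip at about (178,285) in the crop, or (199,245) in the full image; (213,264) was predicted. The reported TCP and the cameras disagree, so I'll triangulate the closed tip in a pose both cameras can see.

```bash
python3 - <<'E'
from workcell import r, imaging, order, probe_bus
import json,cv2,numpy as np
from h import *
c=json.load(open("c.json"))
p=np.array(probe_bus.read_state()["ee_pos"]);r.move_linear(p+[-.03,0,.12],feed=.2)
R,d=tool(c,np.radians(35));r.move_pose([.50,-.10,.22],R)
s=probe_bus.read_state();p=np.array(s["ee_pos"]);print(s["time"],p)
o=np.zeros((600,800,3),np.uint8)
for i,nm in enumerate(("side","top")):
    k=imaging.snapshot(nm);im=k["image"]
    q=k["K"]@(k["R"]@p+k["t"]);q=q[:2]/q[2];x0,y0=(q-[50,75]).astype(int).clip(0);print(nm,q,x0,y0)
    im=cv2.resize(im[y0:y0+150,x0:x0+100],(400,600),interpolation=cv2.INTER_CUBIC)
    cv2.circle(im,tuple(int(v) for v in (q-[x0,y0])*4),4,(255,0,255),-1);o[:,400*i:400*i+400]=im
cv2.imwrite("pics/g3.png",o[:,:,::-1])
E
```

```text
Traceback (most recent call last):
host.MotionError: the arm cannot take that pose within its joint ranges
```

```bash
python3 - <<'E'
from workcell import r, imaging, order, probe_bus
import json,cv2,numpy as np
from h import *
c=json.load(open("c.json"))
for ph,x in [(45,.5),(40,.6),(50,.5),(50,.6),(60,.5),(60,.6)]:
    R,d=tool(c,np.radians(ph))
    if r.ik([x,-.10,.22],R) is not None: break
print(ph,x);r.move_pose([x,-.10,.22],R)
s=probe_bus.read_state();p=np.array(s["ee_pos"]);print(s["time"],p)
o=np.zeros((600,800,3),np.uint8)
for i,nm in enumerate(("side","top")):
    k=imaging.snapshot(nm);im=k["image"]
    q=k["K"]@(k["R"]@p+k["t"]);q=q[:2]/q[2];x0,y0=(q-[50,75]).astype(int).clip(0);print(nm,q,x0,y0)
    im=im[y0:y0+150,x0:x0+100];im=cv2.resize(im,(im.shape[1]*4,im.shape[0]*4),interpolation=cv2.INTER_CUBIC)
    cv2.circle(im,tuple(int(v) for v in (q-[x0,y0])*4),4,(255,0,255),-1);o[:im.shape[0],400*i:400*i+im.shape[1]]=im
cv2.imwrite("pics/g3.png",o[:,:,::-1])
E
```

```text
40 0.6
10.0667 [ 0.59939721 -0.09984278  0.21848441]
side [301.58425348 132.28927942] 251 57
top [346.71293735 159.73328351] 296 84
```

View pics/g3.png

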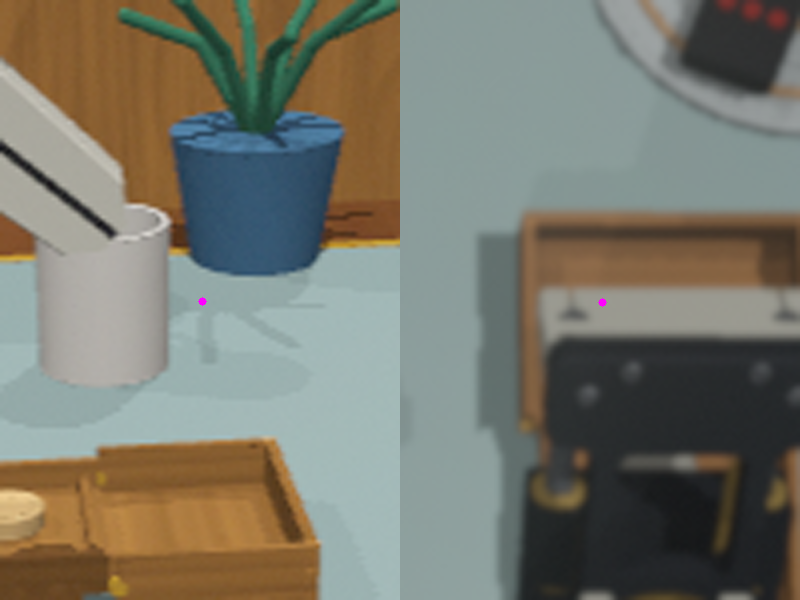

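In the side view the closed tip is at about (280,116), against a predicted (302,132). The arm hides it in the top view. A light touch-down on bare table will fix the true tip height, and then a single side view gives its x and y.

```bash
python3 - <<'E'
from workcell import r, imaging, order, probe_bus
import json,cv2,numpy as np
from h import *
c=json.load(open("c.json"));R,d=tool(c,np.pi/2)
r.move_pose([.41,-.145,.06],R);r.move_linear([.41,-.145,.012],feed=.1)
z=.012;s=probe_bus.read_state();f0=s["wrist_force"][2];print(s["time"],f0)
while z>-.045:
    z-=.003;r.move_linear([.41,-.145,z],feed=.04);s=probe_bus.read_state()
    if abs(s["wrist_force"][2]-f0)>3:break
p=np.array(s["ee_pos"]);print(s["time"],p,s["wrist_force"])
o=np.zeros((600,800,3),np.uint8)
k=imaging.snapshot("side");im=k["image"];q=k["K"]@(k["R"]@p+k["t"]);q=q[:2]/q[2];print("side",q)
im=cv2.resize(im[205:345,120:220],(400,560),interpolation=cv2.INTER_CUBIC)
cv2.circle(im,tuple(int(v) for v in (q-[120,205])*4),3,(255,0,255),-1);o[:560,:400]=im
k=imaging.snapshot("wrist");im=k["image"].copy();C=Ro.from_euler("z",c[2])
for w in [p]+[C.apply(np.array(v)/1e3)+[c[0],c[1],0] for v in((-134,0,30),(-92,55,32),(-92,-55,32),(0,63,34),(0,-63,34))]:
    q=k["K"]@(k["R"]@w+k["t"]);q=q[:2]/q[2];print(q.round(1));cv2.circle(im,tuple(int(v) for v in q),4,(255,0,255),-1)
o[:300,400:]=cv2.resize(im,(400,300),interpolation=cv2.INTER_AREA)
k=imaging.snapshot("top");im=k["image"][190:340,300:433];o[300:,400:]=cv2.resize(im,(400,300))
cv2.imwrite("pics/g4.png",o[:,:,::-1])
E
```

```text
11.6417 0.769609612903105
15.8917 [ 0.41027415 -0.14512483 -0.03699487] [-16.65965604   6.02777461  32.34294143]
side [170.20345928 322.70721211]
[284.2 231.1]
[402.6 277. ]
[517.9 160.4]
[475.7 376.5]
[752.4 141.2]
[656.  392.4]
```

View pics/g4.png

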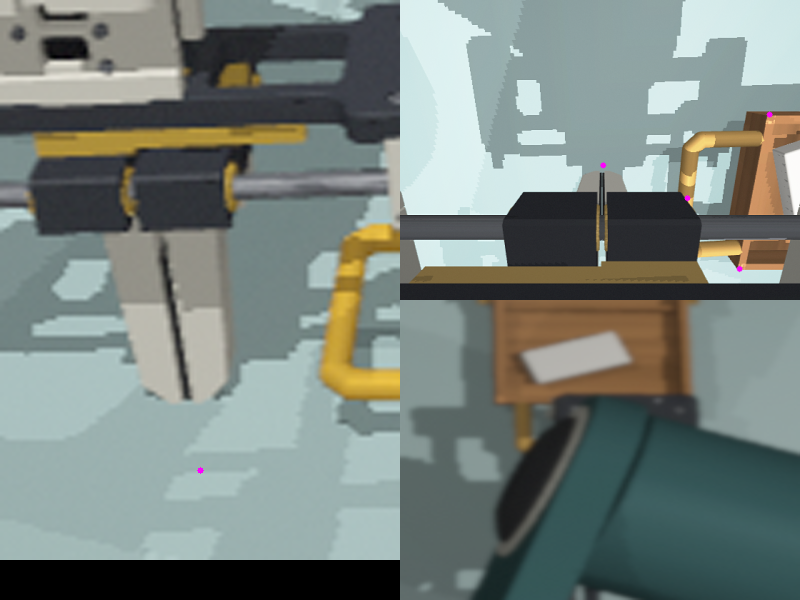

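The wrist view agrees with the case fit. The tip touched the table at a reported z of about -0.0365, and the predicted TCP lies on the extension of the fingers' seam. So the real fingertips are about 36 mm short of the reported TCP along the tool axis. With that correction I'll grasp again and raise the leaf, stopping if the pinch fails.

```bash
python3 - <<'E'
from workcell import r, imaging, order, probe_bus
import json,cv2,numpy as np,sys
from h import *
c=json.load(open("c.json"));R,d=tool(c,np.radians(72));D=(.0085+.0365)*d
T=lambda th:bar(c,th)+D
assert all(r.ik(T(t),R) is not None for t in(-.01,0,.5,1,1.5,1.9))
def st():
    s=probe_bus.read_state();print(round(s["time"],2),np.round(s["wrist_force"],1),round(s["finger_gap"]*93,1),round(s["grasp_force"],1));return s["finger_gap"]*93
r.move_linear([.41,-.145,.06],feed=.2);r.open()
r.move_pose(T(0)+[0,0,.04],R);r.move_linear(T(0),feed=.06);st()
r.grab(30)
ok=st()>6
if ok:
    for th in np.arange(.15,1.91,.175):
        r.move_linear(T(th),feed=.08);g=st()
        if g<6:print("lost",th);break
    r.wait(.3)
st()
k=imaging.snapshot("side")["image"][80:380,100:480]
cv2.imwrite("pics/up.png",cv2.resize(k,(760,600))[:,:,::-1])
E
```

```text
19.41 [ 0.2 -0.2  0.3] 93.4 0.0
20.68 [-4.9 -0.6  2.1] 8.9 30.0
21.08 [-12.4  -0.6   2.3] 8.9 30.0
21.52 [-19.9   0.4   8.7] 8.8 30.0
21.97 [-25.5   0.5  17.8] 8.9 30.0
22.41 [-13.3  -0.1  13.6] 8.8 30.0
22.85 [-8.  -1.  10.3] 8.9 30.0
23.29 [-4.5 -2.   8.6] 8.9 30.0
23.73 [-2.8 -3.9  7.3] 8.7 30.0
24.18 [ 0.6 -2.8  5.8] 9.0 30.0
24.62 [ 0.4 -4.3  2.7] 9.2 30.0
25.06 [ 0.8 -5.5 -0.6] 8.4 30.0
25.5 [ 0.4 -5.4 -1.3] 9.1 30.0
25.8 [-2.2 -4.3 -2.7] 8.9 30.0
```

View pics/up.png

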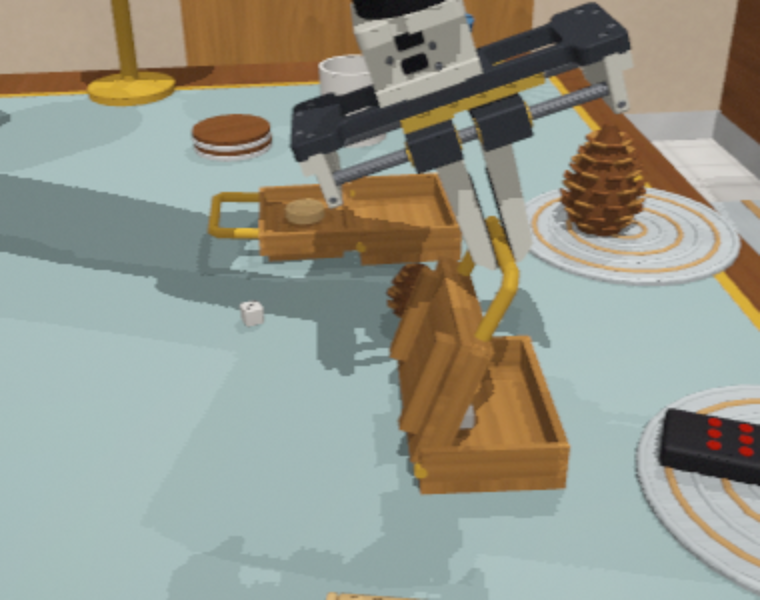

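The leaf is past upright at about 1.88 rad, the pinch holds at a 9 mm gap, and the domino shows white in the fixed half at (467,415). Next I'll lower the leaf, let go, and retreat.

```bash
python3 - <<'E'
from workcell import r, imaging, order, probe_bus
import json,cv2,numpy as np
from h import *
c=json.load(open("c.json"));R,d=tool(c,np.radians(72));D=(.0085+.0365)*d
T=lambda th:bar(c,th)+D
def st():
    s=probe_bus.read_state();print(round(s["time"],2),np.round(s["wrist_force"],1),round(s["finger_gap"]*93,1));return s
for th in [*np.arange(1.7,.1,-.175),.06,0,-.012]:
    r.move_linear(T(th),feed=.07);s=st()
    if s["finger_gap"]*93<6 or np.linalg.norm(s["wrist_force"])>70:print("stop",th);break
else:
    r.move_linear(T(0),feed=.05);r.open();st();r.move_linear(T(0)-.12*d,feed=.15);st()
o=np.zeros((600,800,3),np.uint8)
a=imaging.snapshot("side")["image"][230:340,180:400];b=imaging.snapshot("top")["image"][125:275,310:460]
o[:300,:600]=cv2.resize(a,(600,300),interpolation=cv2.INTER_CUBIC);o[300:,:300]=cv2.resize(b,(300,300))
cv2.imwrite("pics/end.png",o[:,:,::-1])
E
```

```text
26.38 [-2.1 -2.9 -2.4] 9.0
26.87 [-0.1 -2.8  4.3] 8.9
27.35 [-0.6 -0.5  7.3] 9.3
27.83 [-2.9  0.8  7.1] 8.6
28.32 [-3.7  3.6  3.5] 9.2
28.8 [-1.6  4.9 -0.7] 9.0
29.28 [ 0.9  3.6 -3.2] 8.6
29.77 [ 3.7  2.5 -5.3] 9.0
30.25 [ 5.4  2.7 -3.9] 9.0
30.73 [ 4.8  2.9 -3.8] 9.2
31.01 [ 4.1  2.1 -2.3] 8.8
31.27 [ 3.4 -0.9 -3.2] 9.0
31.52 [ 0.  -0.5  1.8] 8.9
33.14 [ 0.2 -0.1  0.3] 92.9
34.09 [-0.5  0.4 -0.7] 93.1
```

View pics/end.png

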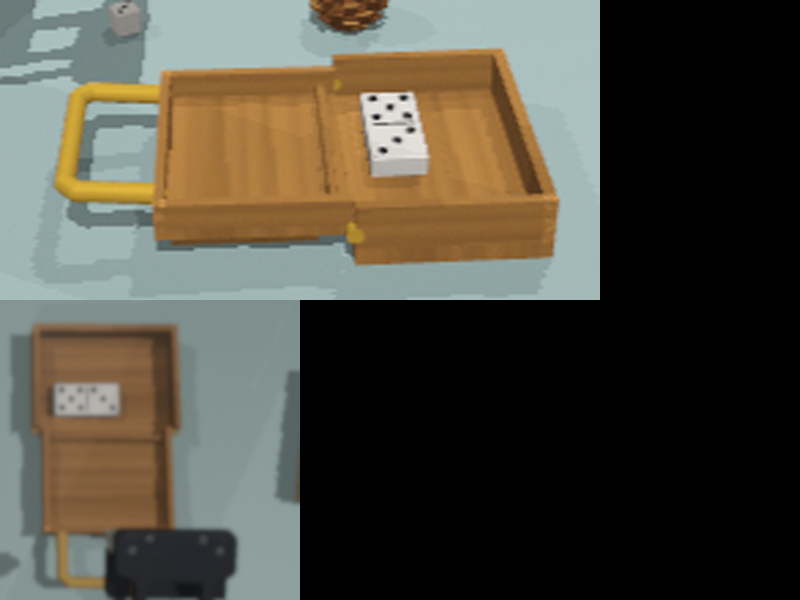

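The domino lies face up in the fixed half at about (395,133) in the picture, and the leaf looks flat. I'll compare the bail's pixels with the start image to check that it really is flat.

```bash
python3 - <<'E'
from workcell import r, imaging, order, probe_bus
import cv2,numpy as np
a=cv2.imread("pics/side0.png").astype(np.float32);b=imaging.snapshot("side")["image"][:,:,::-1].astype(np.float32)
for im in(a,b):
    y=im[255:312,200:242];m=(y[:,:,2]>120)&(y[:,:,0]<.45*y[:,:,2]);v,u=np.nonzero(m);print(m.sum(),u.mean(),v.mean(),v.min(),v.max(),u.min())
sb=lambda im:cv2.cvtColor(im,cv2.COLOR_BGR2GRAY)[258:312,200:236]
print(cv2.phaseCorrelate(sb(a),sb(b)))
print(probe_bus.read_state()["time"])
E
```

```text
853 21.998827667057444 30.124267291910904 2 56 0
856 22.122663551401867 29.322429906542055 1 56 0
((0.10226130665883915, -0.5685131780423198), 0.804946671788094)
34.2417
```

The bail is back within about 1 mm of its starting height, roughly 0.01 rad, and the gripper is clear. Handing in.

```bash
python3 -c "
from workcell import r, imaging, order, probe_bus
print(order.close_job())"
```

```text
the job is handed in; nothing more can be done
None
```

I handed the job in at about 34 s of the 48 s allowed: the domino lies face up in the fixed half, the leaf is back flat (bail within about 1 mm of where it started) and released, and the draught was not touched.

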